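# Seat the guide plate in the ball polisher

### The arm

A 6-joint arm with a two-finger parallel gripper is mounted at the origin on the work surface. World frame = base frame: x ahead of the robot, y to its left, z up, the work surface at z = 0. Lengths are in m, angles in rad, forces in N, time in s.
With the tool pointing down it reaches from about 0.225 to 0.875 m from the base axis. Payload 3.4 kg.
Tool frame: the origin (TCP) lies midway between the tips of the shut fingers; the grasp point (between the pads) lies 19 mm behind it (manip.tcp_to_grasp is the distance from the TCP to the grasp point, in m); x points along the fingers, y is the direction in which the jaws open and shut, and the axes are right-handed (so a half turn about x gives the same grasp; the last joint's range is limited). The gripper opens to 85 mm and grips with 20 to 120 N. Pads are 22 mm wide; open, the fingers measure 114 mm over their backs; the gripper's body (76 mm by 85 mm) begins 54 mm behind the grasp point. The pads swing forward as they close: fully open they stand 13 mm farther back than shut.
Start: joints at [-1.378, 0.276, 1.505, -0, 1.361, -0.121], TCP at [0.177, -0.547, 0.231] pointing down, gripper open.
Joint ranges: [-2.89, 2.89], [-0.75, 2.08], [0.22, 2.7], [-1.18, 4.32], [0.11, 2.71], [-2.7, 2.7]. Speed limits (rad/s): [2.57, 2.57, 3.14, 3.14, 3.14, 3.14].

### API

Orientations are given as a unit quaternion [w, x, y, z].
In Python, from rig import readout, eyes, job, manip gives the robot as it stands. The module is installed in compiled form; this text tells all that it offers.
- The arm moves only by the tool carry_out, never from a script. Its argument "deltas" is one flat list of numbers, 7 for each row, row after row: the shift along the tool's x, y, z scaled (see below), then the turn, a rotation vector about the tool's x, y, z scaled (see below), then the opening, from -1 (shut) to 1 (fully open). In form: [dx, dy, dz, ax, ay, az, grip, dx, dy, dz, ax, ay, az, grip, ...]. A call has 1 to 10 rows; each row shifts and turns the commanded pose from where the row before left it, along the tool's axes as they then stand; what a row does not reach is not made up. The controller multiplies each number of a shift by 60 mm and each number of a turn by 4 degrees. A row lasts 1/8 s, in which the tool goes at most 62.5 mm and 10.7 degrees, less where a joint would pass 70% of its speed; a pose out of reach is approached as far as the arm can. A call with a number of a shift or a turn outside -1 to 1 is refused whole. A call with a gripper value outside its range is refused whole. The fingers move at their own pace and stop on an object; "newtons" is the grip in N (left out, the last holds). Time passes only in rows, so rows that do not move let the fingers close. It gives the time, the measured TCP pose, the force and the opening at its end, in the units of the state.
- readout.get_state(): the state, without advancing time (a new reading comes with each control period).
- eyes.get_image(name): name is "scene" or "top" or "wrist"; returns a dict with "color" (480x640x3 uint8, red, green, blue), "z_map" (480x640 float32, m along the optical axis (not along the pixel's ray), 0 where there is no reading), "mtx" (3x3 intrinsics, pixels), "origin" and "orientation" of the camera in the world. Camera axes: x right, y down, z forward; pixel columns grow to the right and rows downward; lengths in m; the calibration is good to about 2 mm. A picture is of the moment at which its call begins.
- job.sign_off(): hands the job in, once; it reports no verdict.
The state is a dict: "clock": time; "qpos": joint angles; "qd": joint speeds; "effort": joint torques, N m; "position": TCP position; "ee_rot": TCP orientation; "contact_force": force on the tool from outside, world axes, zero at the start; "moment": the same for the moment, N m; "width": finger opening in m.
Only numpy, scipy, OpenCV 4.12 (cv2) and the standard library are available. Lean on these libraries where they do the work, as an engineer would, in place of code of your own. Each camera call takes 0.05 s, during which the arm holds its last target.

### The job

The guide plate of the pool ball polisher is sitting up on its locating pin. With a fingertip in one of its ball holes, turn the plate round until the notch in its rim stands over the pin at the drum wall, then press down on its hub until the plate is fully home over the pin. Only turn and press the plate, never lift it, leave the balls and the other things where they are, and finish with the hand clear.

Things in the scene. Friction and masses are not known exactly. Their poses are not given: they have to be found in the camera images.
- guide_plate: White plastic disc, 240 mm across, 10 mm thick, level in the polisher's drum. Six round 62 mm ball holes, centred 74 mm from its axis, 60 degrees apart; webs 12 mm at the narrowest. Turns either way without limit on light friction (0.05 N m) and stays where left. Origin on its axis, at its underside, 102 mm above the table at first; x points at the notch, z up. Free space below it: 34 mm down to felt.
- hub_top (a point): Centre of the flat top of the plate's hub: a closed round grey cap, 44 mm across, on the plate's axis, 10 mm above the plate's upper face (so 122 mm above the table at first). Press here.
- notch (a point): Middle of the only notch in the plate's rim: a straight-sided cut 22 mm wide, 17 mm deep, right through the plate, centred on a web. This point lies 113 mm from the axis, level with the plate's upper face. Seen from the hub, the ball holes lie 30, 90 and 150 degrees to either side of it.
- pin_top (a point): Top of the fixed upright locating pin: 12 mm thick, round-topped, rubber-sleeved, 113 mm from the plate's axis. Its bracket, a steel strap 24 mm wide, hooks over the drum's rim and down its inner wall, showing where the pin is while the plate hides it. At first the plate sits on this point. Off the notch the rubber only gives and springs part way back; the plate goes home only with the notch over the pin.
- plate_seat (a joint): How far the plate has gone down, in m: 0 at first (sitting on the pin), 0.012 fully home, negative if lifted. A snug push fit: it does not sink by its own weight, moves under about 2 to 4 N of push on the hub and stays where it is left.
- polisher: The pool ball polisher, fixed on the table: grey housing 360 x 360 mm, 60 mm high; on its middle a round open black drum, 280 mm outside and 264 mm inside, its rim 125 mm above the table (the pin's bracket stands 3 mm higher), so 13 mm above the plate at first. Origin at the centre of its underside, straight below the hub; z up.
- ball_a_mid (a point): Not part of the job; leave it alone. A 57 mm pool ball resting in a rubber cup on a corner of the polisher's housing; this is its centre.
- ball_b_mid (a point): Not part of the job; leave it alone. A 57 mm pool ball resting in a rubber cup on another corner of the housing; this is its centre.
- chalk: Not part of the job; leave it alone. A 22 mm cube of cue chalk standing on a front corner of the housing; origin at the centre of its underside.
- ball_tray: Not part of the job; leave it alone. A wooden tray, 200 x 135 x 34 mm, with six cells; origin at the centre of its underside.
- ball_c_mid (a point): Not part of the job; leave it alone. A 57 mm pool ball in the tray; this is its centre.
- ball_d_mid (a point): Not part of the job; leave it alone. A 57 mm pool ball in the tray; this is its centre.
- ball_e_mid (a point): Not part of the job; leave it alone. A 57 mm pool ball in the tray; this is its centre.
- cleaner: Not part of the job; leave it alone. A bottle of ball cleaner, 56 mm across and 110 mm high, upright on the table beside the polisher; origin at the centre of its underside.
- brush: Not part of the job; leave it alone. A small hand brush lying on the table beside the polisher; origin at the centre of its underside.
- rack: Not part of the job; leave it alone. The wooden triangle for racking balls, sides 292 mm, 38 mm high, flat on the table; origin at its middle, on the table.

How it is judged:
At the end, for the whole second after the job is handed in: The guide plate is down at least 10.5 of its 12 mm, with the middle of its notch within 8 mm (seen from above) of the pin, and stays there (value of joint plate_seat above 0.0105 m and horizontal distance between notch and pin_top below 0.008 m); the robot touches nothing.
It fails at once if the guide plate is lifted (more than 4 mm above where it sat) (value of joint plate_seat below -0.004 m).
It fails at once if a ball or the ball tray is shifted more than 15 mm (distance of any of ball_a_mid, ball_b_mid, ball_tray, ball_c_mid, ball_d_mid, ball_e_mid from where it was at the start of the episode above 0.015 m).
It fails at once if the chalk, cleaner, brush or rack is shifted more than 15 mm (distance of any of chalk, cleaner, brush, rack from where it was at the start of the episode above 0.015 m).
It also fails if it takes over 51 s, if anything falls off the work surface, if the arm or the gripper's body presses on something with over 40 N, if the wrist force passes 120 N, or if a joint passes its speed limit or range.

## Working session

There is one attempt and no reset: what is moved stays moved. The work goes in short steps, Python scripts to look and compute and a tool call to move; the robot and the scene stay as the last step left them, time stands still between calls to the robot, and variables do not carry over. Pictures are saved under pics/ and viewed, and the job is handed in when it is done.

Besides the shell and the picture viewer there is one more tool, called after "Call:" as name(argument=value, ...) on one line, values as JSON. carry_out: Moves the arm, as the interface text tells. Its arguments: {"type":"object","properties":{"deltas":{"type":"array"},"newtons":{"type":"number"}},"required":["deltas"]}

```bash
mkdir -p pics
python3 - <<'E'
from rig import readout, eyes
import cv2
s=readout.get_state(); print(s)
for n in("scene","top"):
    i=eyes.get_image(n); cv2.imwrite(f"pics/{n}0.png",i["color"][:,:,::-1]); print(n,i["mtx"].tolist(),i["origin"],i["orientation"])
E
```

```text
{'clock': 0.0, 'qpos': array([-1.37796609e+00,  2.76561774e-01,  1.50616268e+00,  7.26159447e-06,
        1.36066434e+00, -1.20979770e-01]), 'qd': array([-0.00090322,  0.00049904, -0.00044896,  0.00075934,  0.0007041 ,
       -0.00037519]), 'effort': array([-7.66378798e-04, -4.16780591e+01, -2.45810312e+01, -9.11572147e-05,
        1.11699250e-02, -9.29043125e-06]), 'position': array([ 0.17739917, -0.54638921,  0.23044686]), 'ee_rot': array([-0.10985862, -0.69839993, -0.11112804,  0.69844053]), 'contact_force': array([-0.39755113,  0.42311544, -1.36872097]), 'moment': array([ 0.06954943,  0.01805455, -0.0319406 ]), 'width': 0.0848672502358492}
scene [[453.84588657017525, 0.0, 323.1365826151169], [0.0, 453.84588657017525, 237.16746465129586], [0.0, 0.0, 1.0]] [ 1.21530388 -0.88632876  1.20734846] [-0.35670971  0.88168527  0.28363614 -0.1222285 ]
top [[474.3389578763063, 0.0, 316.78238193523646], [0.0, 474.3389578763063, 245.304071734157], [0.0, 0.0, 1.0]] [ 0.38134305 -0.00711106  1.5484711 ] [ 0.05548116 -0.70118146  0.70917816 -0.04829849]
```

View pics/scene0.png

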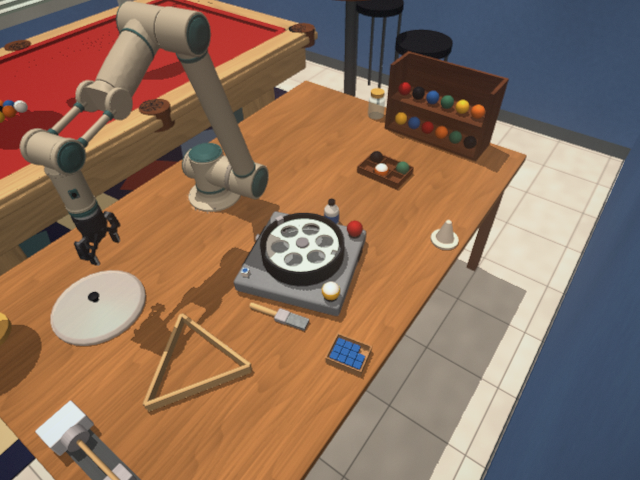

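View pics/top0.png

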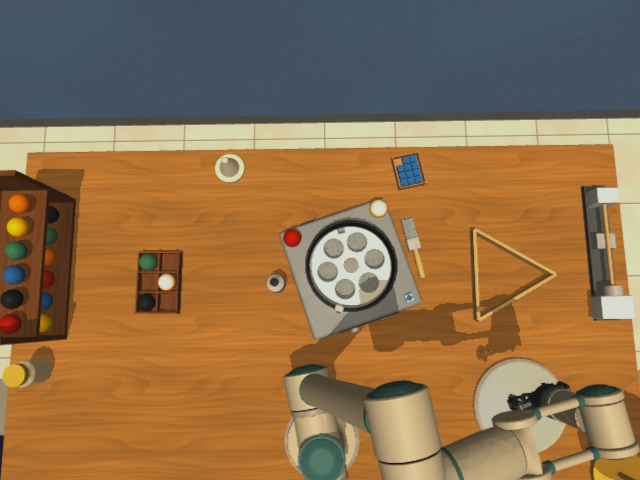

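```bash
cat > h.py <<'E'
import numpy as np,cv2
from rig import readout, eyes
from scipy.spatial.transform import Rotation as R
def rot(q): return R.from_quat([q[1],q[2],q[3],q[0]])
def pix2plane(i,uv,z):
    uv=np.atleast_2d(uv).astype(float);K=i["mtx"]
    d=np.c_[(uv[:,0]-K[0,2])/K[0,0],(uv[:,1]-K[1,2])/K[1,1],np.ones(len(uv))]
    d=rot(i["orientation"]).apply(d);o=np.array(i["origin"])
    return o+d*((z-o[2])/d[:,2])[:,None]
def proj(i,P):
    p=rot(i["orientation"]).inv().apply(np.atleast_2d(P)-i["origin"]);q=p@i["mtx"].T
    return q[:,:2]/q[:,2:]
E
python3 - <<'E'
from h import *
i=eyes.get_image("top")
c=i["color"][190:350,270:430,::-1]; cv2.imwrite("pics/topz.png",cv2.resize(c,(600,600),interpolation=cv2.INTER_CUBIC)[:600])
i=eyes.get_image("scene")
c=i["color"][180:320,220:400,::-1]; cv2.imwrite("pics/scz.png",cv2.resize(c,(771,600),interpolation=cv2.INTER_CUBIC))
E
```

```text
(no output)
```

View pics/topz.png

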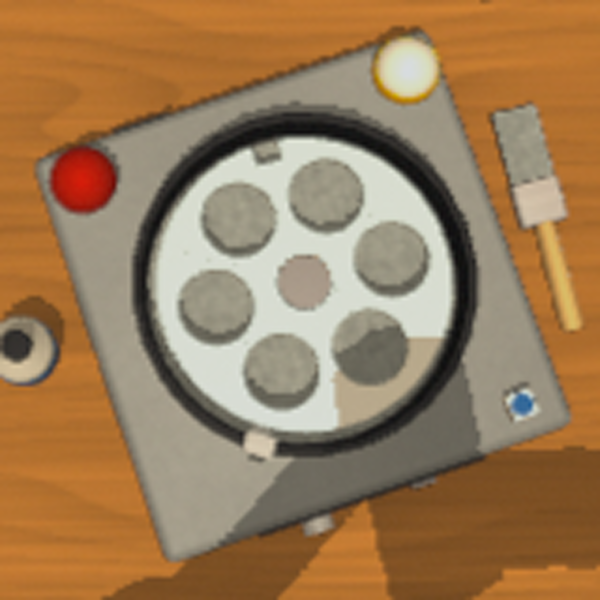

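View pics/scz.png

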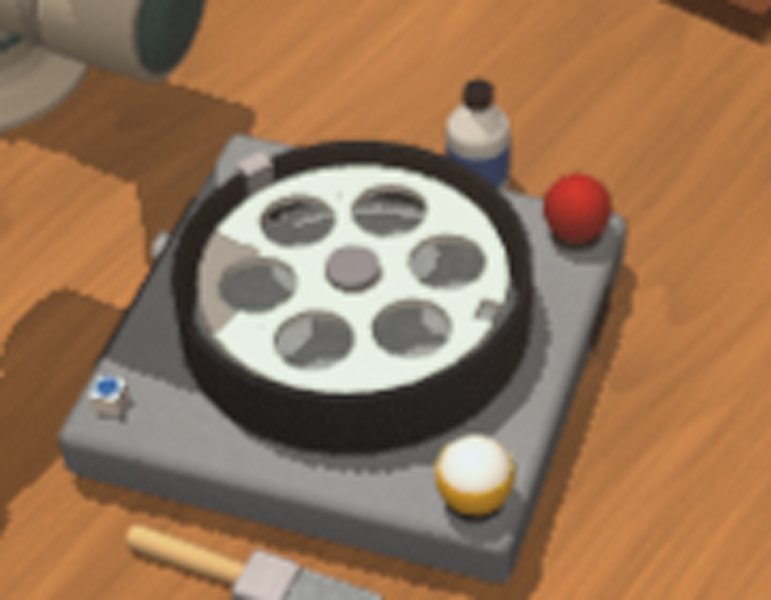

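Run:
```python
from h import *
for n,box in (("top",(270,190,430,350)),("scene",(220,180,400,320))):
    i=eyes.get_image(n); col=i["color"].astype(int)
    m=(col.min(2)>150).astype(np.uint8); 
    hsv=cv2.cvtColor(i["color"],cv2.COLOR_RGB2HSV)
    def z2p(u,v,s): return (box[0]+(u+.5)*s-.5, box[1]+(v+.5)*s-.5)
    s=160/600 if n=="top" else 180/771
    pts=dict(top=dict(hub=(304,282),notch=(267,152),br=(260,444)),scene=dict(hub=(354,268),notch=(489,311),br=(256,168)))[n]
    for k,zz in (("hub",.122),("notch",.112),("br",.128)):
        p=z2p(*pts[k],s); print(n,k,np.round(p,1),col[int(round(p[1])),int(round(p[0]))],pix2plane(i,p,zz).round(4))
    # holes: gray blobs within
    g=col.mean(2); sub=col[box[1]:box[3],box[0]:box[2]]
    hp=z2p(*pts["hub"],s); a=int(hp[1]);b=int(hp[0])
    print(col[a-10:a+11:2,b].tolist());
```

```text
top hub [350.7 264.8] [169 155 138] [[ 0.5316 -0.0955  0.122 ]]
top notch [340.8 230.2] [159 154 134] [[ 0.6401 -0.068   0.112 ]]
top br [339. 308.] [211 198 174] [[ 0.4026 -0.0576  0.128 ]]
[[215, 220, 208], [215, 220, 209], [147, 135, 118], [166, 150, 135], [166, 152, 135], [169, 153, 137], [169, 155, 136], [170, 155, 138], [173, 157, 140], [158, 156, 144], [215, 220, 209]]
scene hub [302.3 242.2] [156 146 144] [[ 0.5387 -0.0961  0.122 ]]
scene notch [333.8 252.2] [151 150 143] [[ 0.6444 -0.0652  0.112 ]]
scene br [279.4 218.8] [177 165 160] [[ 0.409  -0.0579  0.128 ]]
[[220, 227, 213], [232, 239, 227], [223, 229, 218], [154, 145, 143], [156, 146, 144], [156, 146, 144], [158, 148, 146], [128, 120, 117], [176, 180, 166], [232, 239, 227], [231, 239, 227]]
```

```bash
cat > hub.py <<'E'
from h import *
def blob(m,seed):
    n,l,st,c=cv2.connectedComponentsWithStats(m.astype(np.uint8))
    d=[np.hypot(*(c[k]-seed))if st[k,4]>15 else 1e9 for k in range(n)]; k=int(np.argmin(d));return l==k,c[k],st[k]
if __name__=="__main__":
  for n,seed,bs,w in (("top",(350.7,264.8),(339,308),1),("scene",(302,242),(279,219),1)):
    i=eyes.get_image(n); c=i["color"].astype(int)
    sat=(c[...,1]<=c[...,0]-5)&(c.min(2)>110)
    m,ce,st=blob(sat,seed); p=pix2plane(i,ce,.122)[0]
    print(n,"hub",ce.round(2),st,p.round(4))
    # drum: dark ring, outer contour -> fit ellipse, rim
    dk=(c.max(2)<75).astype(np.uint8)
    yy,xx=np.mgrid[:480,:640]; dk[(np.hypot(xx-seed[0],yy-seed[1])>62)]=0
    cs,_=cv2.findContours(dk,cv2.RETR_EXTERNAL,cv2.CHAIN_APPROX_NONE); k=max(cs,key=cv2.contourArea)[:,0]
    P=pix2plane(i,k,.125); P=P[np.abs(np.hypot(*(P[:,:2]-p[:2]).T)-.14)<.012]
    A=np.c_[2*P[:,:2],np.ones(len(P))]; x=np.linalg.lstsq(A,(P[:,:2]**2).sum(1),rcond=None)[0]
    print(" outer circle",x[:2].round(4),np.sqrt(x[2]+x[0]**2+x[1]**2).round(4),len(P))
    wh=(c.min(2)>120).astype(np.uint8)&(np.hypot(xx-seed[0],yy-seed[1])<50)
    z=i["z_map"];u,v=np.round(ce).astype(int);print(" depth hub->",z[v,u])
    K=i["mtx"];pc=np.array([(ce[0]-K[0,2])/K[0,0],(ce[1]-K[1,2])/K[1,1],1])*z[v,u];print(rot(i["orientation"]).apply(pc)+i["origin"])
E
python3 hub.py
```

```text
top hub [350.75 264.6 ] [344 258  14  14 157] [ 0.5324 -0.0957  0.122 ]
 outer circle [ 0.5336 -0.0969] 0.1357 323
 depth hub-> 1.433294
[ 0.53246031 -0.09571182  0.12103278]
scene hub [301.79 241.79] [296 238  13   9  86] [ 0.5363 -0.0956  0.122 ]
 outer circle [ 0.5343 -0.0944] 0.1365 225
 depth hub-> 1.5067267
[ 0.53465609 -0.09364904  0.11929489]
```

Run:
```python
from h import *
s=readout.get_state(); r=rot(s["ee_rot"]); print(r.as_matrix().round(4))
i=eyes.get_image("wrist"); cv2.imwrite("pics/w0.png",i["color"][:,:,::-1]); M=rot(i["orientation"]).as_matrix();print(i["origin"],M.round(3).tolist(),i["mtx"].tolist(), (M.T@r.as_matrix()).round(3), r.inv().apply(i["origin"]-s["position"]))
```

```text
[[-0.000e+00  3.087e-01 -9.512e-01]
 [ 2.000e-04 -9.512e-01 -3.087e-01]
 [-1.000e+00 -2.000e-04 -0.000e+00]]
[ 0.25093434 -0.52202778  0.37455773] [[0.309, -0.907, -0.287], [-0.951, -0.295, -0.092], [-0.001, 0.302, -0.953]] [[335.3471336210236, 0.0, 314.9964951572102], [0.0, 335.3471336210236, 239.23068672199994], [0.0, 0.0, 1.0]] [[ 0.001  1.     0.   ]
 [-0.302  0.     0.953]
 [ 0.953 -0.001  0.302]] [-0.14337216 -0.00097725 -0.07755612]
```

View pics/w0.png

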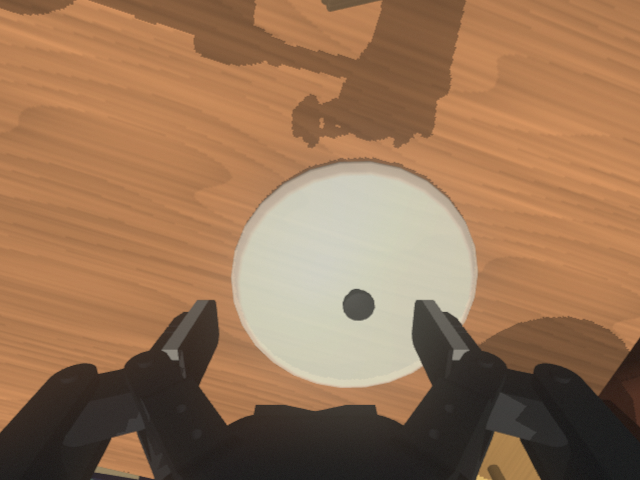

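Call:
carry_out(deltas=[-0.12,-0.41,-0.76,0,0,0,-1,-0.12,-0.41,-0.76,0,0,0,-1,-0.12,-0.41,-0.76,0,0,0,-1,-0.12,-0.41,-0.76,0,0,0,-1,-0.12,-0.41,-0.76,0,0,0,-1,-0.12,-0.41,-0.76,0,0,0,-1,-0.12,-0.41,-0.76,0,0,0,-1,-0.12,-0.41,-0.76,0,0,0,-1,-0.12,-0.41,-0.76,0,0,0,-1,-0.12,-0.41,-0.76,0,0,0,-1], newtons=40)

```text
clock: 1.7
position: [0.5363, -0.1709, 0.3037]
ee_rot: [0.111, 0.699, 0.11, -0.698]
contact_force: [0.5, -0.4, 0.4]
width: -0.0
```

Call:
carry_out(deltas=[0,0,0,-1,0,0,-1,0,0,0,-1,0,0,-1,0,0,0,-1,0,0,-1,0,0,0,-1,0,0,-1,0,0,0,-1,0,0,-1,0,0,0,-1,0,0,-1,0,0,0,-1,0,0,-1,0,0,0,-1,0,0,-1,0,0,0,-1,0,0,-1])

```text
clock: 2.82
position: [0.5353, -0.1722, 0.3033]
ee_rot: [0.322, 0.63, 0.322, -0.63]
contact_force: [-0.1, 0.3, 0.5]
width: 0.0001
```

Call:
carry_out(deltas=[0,0,0,-1,0,0,-1,0,0,0,-1,0,0,-1,0,0,0,-1,0,0,-1,0,0,0,-1,0,0,-1,0,0,0,-1,0,0,-1,0,0,0,-1,0,0,-1,0,0,0,-1,0,0,-1,0,0,0,-1,0,0,-1,0,0,0,-1,0,0,-1,0,0,0,0,0,0,-1])

```text
clock: 4.08
position: [0.5353, -0.1722, 0.3033]
ee_rot: [-0.5, -0.5, -0.5, 0.5]
contact_force: [0.0, -0.3, -0.2]
width: 0.0001
```

Run:
```python
from h import *
s=readout.get_state(); r=rot(s["ee_rot"]); print(s["clock"],s["position"],r.as_matrix().round(4),s["contact_force"],s["qpos"])
i=eyes.get_image("wrist"); cv2.imwrite("pics/w1.png",i["color"][:,:,::-1]);
```

```text
4.075 [ 0.53525129 -0.17219412  0.3033025 ] [[ 0.0e+00  1.0e+00 -1.1e-03]
 [-1.0e-04 -1.1e-03 -1.0e+00]
 [-1.0e+00  0.0e+00  1.0e-04]] [ 0.02824201 -0.30965745 -0.16127716] [-4.34929701e-01  2.25305863e-01  1.39887223e+00 -1.00144077e-04
  1.51736686e+00 -4.33779084e-01]
```

View pics/w1.png

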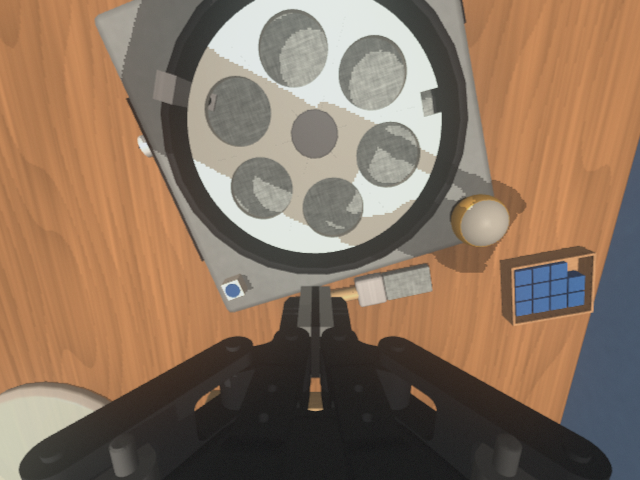

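Run:
```python
from h import *
i=eyes.get_image("wrist")
h=pix2plane(i,(314.5,134),.122)[0];n=pix2plane(i,[(421,103),(430,102),(435,88),(439,114)],.112);b=pix2plane(i,[(157,85),(185,91),(160,71),(188,74),(154,100),(184,106)],.128)
print(h,n,b)
for q in list(n)+list(b): print(np.hypot(*(q-h)[:2]).round(4),np.degrees(np.arctan2(*(q-h)[1::-1])).round(2))
c=i["color"][50:150,120:260,::-1]; cv2.imwrite("pics/w1b.png",cv2.resize(c,(770,550),interpolation=cv2.INTER_CUBIC))
c=i["color"][60:160,380:520,::-1]; cv2.imwrite("pics/w1n.png",cv2.resize(c,(770,550),interpolation=cv2.INTER_CUBIC))
g=(np.abs(i["color"].astype(int)-i["color"][134,314].astype(int)).sum(2)<12)
from hub import blob
m,ce,st=blob(g,(314,134));print(ce,st,pix2plane(i,ce,.122))
```

```text
[ 0.53477413 -0.0945342   0.122     ] [[ 0.6335543  -0.06727081  0.112     ]
 [ 0.64180876 -0.0664231   0.112     ]
 [ 0.64517676 -0.0545218   0.112     ]
 [ 0.65128615 -0.07686727  0.112     ]] [[ 0.3977354  -0.05361103  0.128     ]
 [ 0.42155828 -0.05845841  0.128     ]
 [ 0.40190001 -0.04258233  0.128     ]
 [ 0.42574228 -0.04496697  0.128     ]
 [ 0.39335462 -0.06571306  0.128     ]
 [ 0.41922752 -0.0706836   0.128     ]]
0.1025 15.43
0.1107 14.72
0.1174 19.92
0.1178 8.62
0.143 163.37
0.1188 162.33
0.1427 158.65
0.1198 155.55
0.1443 168.48
0.118 168.34
[315.46565934 131.9581044 ] [ 293  109   45   47 1456] [[ 0.53566814 -0.09273901  0.122     ]]
```

View pics/w1b.png

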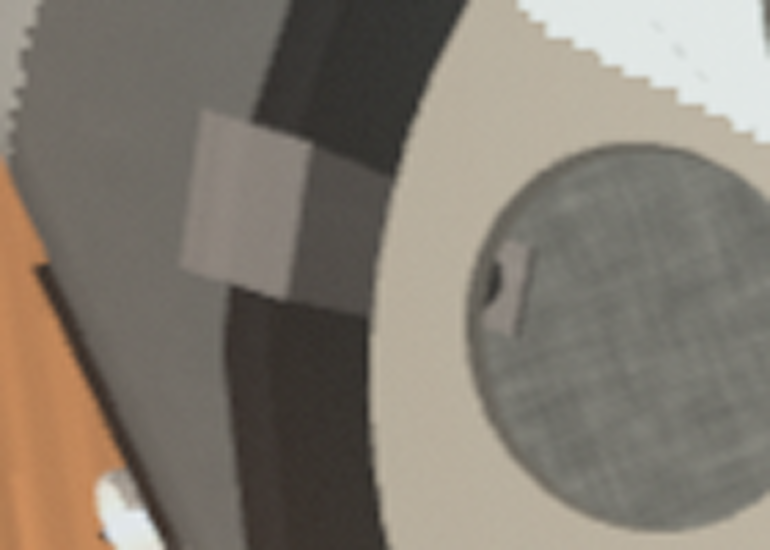

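View pics/w1n.png

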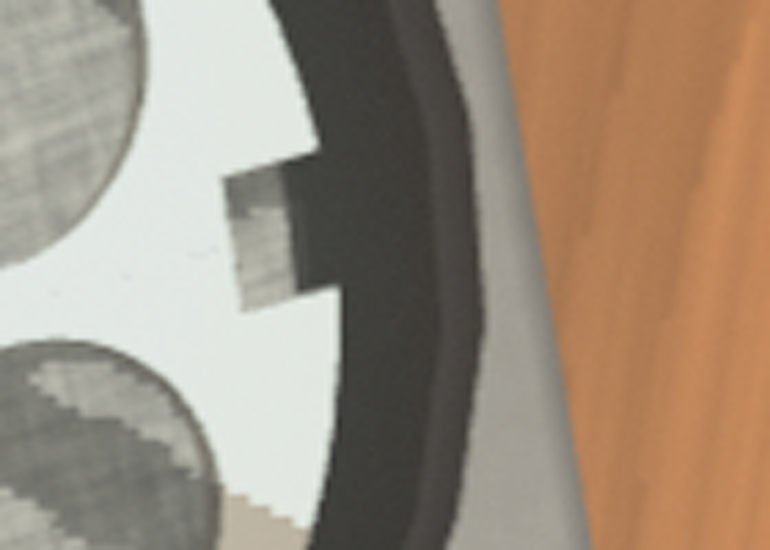

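Run:
```python
from h import *
i=eyes.get_image("wrist")
o=np.array([-.5,-.5])
f=lambda L,x,y:(np.array(L)+.5)/5.5-.5+[x,y]
n=pix2plane(i,f([(224,178),(243,312),(319,150),(341,288)],380,60),.112)
b=pix2plane(i,f([(312,147),(288,300),(203,110),(180,268)],120,50),.128)
h=pix2plane(i,(315.3,132.3),.122)[0]
N=n.mean(0);B=b.mean(0); print(h,N,B)
a=lambda v:np.degrees(np.arctan2(v[1],v[0])).round(2)
print(a(N-h),a(B-h), a(n[2:].mean(0)-n[:2].mean(0)),a(b[2:].mean(0)-b[:2].mean(0)), [np.hypot(*(q-h)[:2]) for q in (N,B)], np.linalg.norm(b[0]-b[1]))
# rim circle fit of plate hole centres
```

```text
[ 0.53551159 -0.09304195  0.122     ] [ 0.64255245 -0.06633302  0.112     ] [ 0.40381726 -0.05544735  0.128     ]
14.01 164.07 14.3 163.05 [np.float64(0.11032276573953748), np.float64(0.13695528563779855)] 0.023338509712900874
```

Call:
carry_out(deltas=[0.4,0.3,-0.11,0,0,0,-1,0.7,0,0,0,0,0,-1,0.7,0,0,0,0,0,-1,0.7,0,0,0,0,0,-1,0.3,0,0,0,0,0,-1,0.3,0,0,0,0,0,-1,0,0,0,0,0,0,-1,0,0,0,0,0,0,-1])

```text
clock: 5.22
position: [0.5539, -0.1659, 0.118]
ee_rot: [0.5, 0.5, 0.499, -0.5]
contact_force: [0.0, 0.2, 0.5]
width: 0.0003
```

Run:
```python
from h import *
s=readout.get_state(); print(s["clock"],s["position"],s["contact_force"])
i=eyes.get_image("wrist"); cv2.imwrite("pics/w2.png",i["color"][:,:,::-1]);
```

```text
5.225 [ 0.55385092 -0.16588013  0.11802116] [0.02233459 0.15920156 0.53935179]
```

View pics/w2.png

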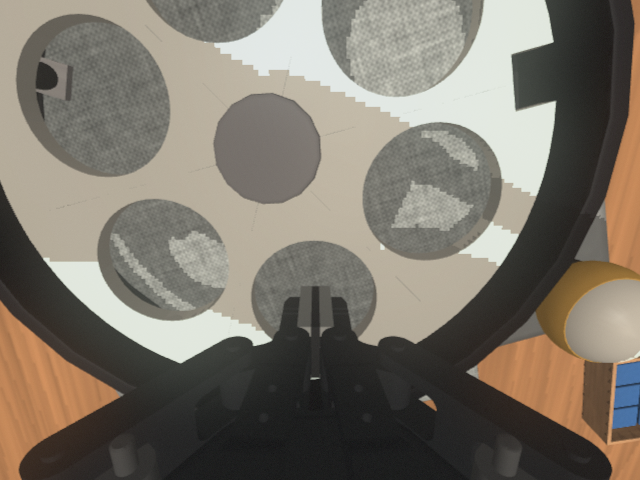

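Run:
```python
import numpy as np
a=np.radians(np.arange(-75.5,90,8)); p=.074*np.c_[np.cos(a),np.sin(a)]/.06
d=np.diff(p,axis=0); 
for k,q in enumerate(d): print(np.degrees(a[k+1]).round(1),"dy %.3f dz %.3f"%(q[0],-q[1]))
```

```text
-67.5 dy 0.163 dz -0.055
-59.5 dy 0.154 dz -0.077
-51.5 dy 0.142 dz -0.097
-43.5 dy 0.127 dz -0.116
-35.5 dy 0.109 dz -0.133
-27.5 dy 0.090 dz -0.147
-19.5 dy 0.069 dz -0.158
-11.5 dy 0.046 dz -0.166
-3.5 dy 0.022 dz -0.171
4.5 dy -0.002 dz -0.172
12.5 dy -0.025 dz -0.170
20.5 dy -0.049 dz -0.165
28.5 dy -0.071 dz -0.157
36.5 dy -0.092 dz -0.145
44.5 dy -0.112 dz -0.131
52.5 dy -0.129 dz -0.114
60.5 dy -0.143 dz -0.095
68.5 dy -0.155 dz -0.074
76.5 dy -0.164 dz -0.052
84.5 dy -0.170 dz -0.028
```

Call:
carry_out(deltas=[0.2,-0.01,0,0,0,0,-1,0.15,0,0,0,0,0,-1,0,0,0,0,0,0,-1])

```text
clock: 5.65
position: [0.5518, -0.1653, 0.0952]
ee_rot: [0.499, 0.5, 0.501, -0.5]
contact_force: [-0.6, -0.4, -0.2]
width: 0.0003
```

Call:
carry_out(deltas=[0,0.163,-0.055,0,0,0,-1,0,0.154,-0.077,0,0,0,-1,0,0.142,-0.097,0,0,0,-1,0,0.127,-0.116,0,0,0,-1,0,0.109,-0.133,0,0,0,-1,0,0.09,-0.147,0,0,0,-1,0,0.069,-0.158,0,0,0,-1,0,0,0,0,0,0,-1])

```text
clock: 6.65
position: [0.6044, -0.1176, 0.0963]
ee_rot: [0.5, 0.5, 0.5, -0.5]
contact_force: [0.2, 0.5, -0.4]
width: 0.0003
```

Run:
```python
from h import *
s=readout.get_state(); print(s["clock"],s["position"],s["contact_force"])
i=eyes.get_image("wrist"); cv2.imwrite("pics/w3.png",i["color"][:,:,::-1]);
```

```text
6.65 [ 0.60441304 -0.11763788  0.09634565] [ 0.18504775  0.51078538 -0.44240589]
```

View pics/w3.png

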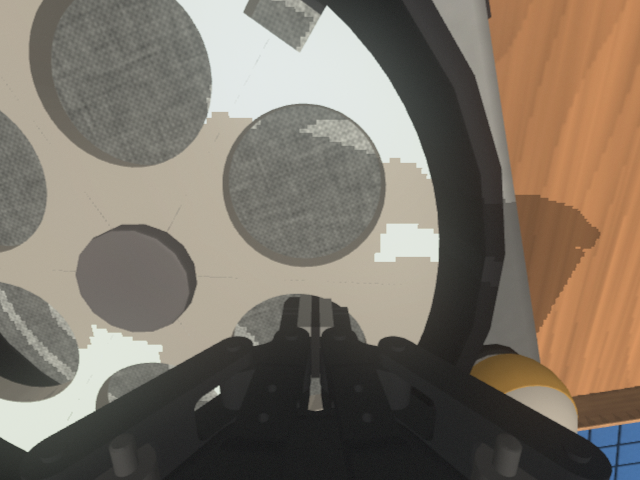

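Call:
carry_out(deltas=[0,0.046,-0.166,0,0,0,-1,0,0.022,-0.171,0,0,0,-1,0,-0.002,-0.172,0,0,0,-1,0,-0.025,-0.17,0,0,0,-1,0,-0.049,-0.165,0,0,0,-1,0,-0.071,-0.157,0,0,0,-1,0,-0.092,-0.145,0,0,0,-1,0,-0.112,-0.131,0,0,0,-1,0,0,0,0,0,0,-1])

```text
clock: 7.82
position: [0.586, -0.0411, 0.0963]
ee_rot: [0.5, 0.5, 0.5, -0.5]
contact_force: [0.3, -0.3, -0.7]
width: -0.0002
```

Call:
carry_out(deltas=[0,-0.129,-0.114,0,0,0,-1,0,-0.143,-0.095,0,0,0,-1,0,-0.155,-0.074,0,0,0,-1,0,0,0,0,0,0,-1])

```text
clock: 8.32
position: [0.56, -0.0244, 0.0962]
ee_rot: [0.5, 0.5, 0.5, -0.5]
contact_force: [0.9, -0.1, -1.1]
width: -0.0001
```

Run:
```python
from h import *
s=readout.get_state(); print(s["clock"],s["position"],s["contact_force"])
i=eyes.get_image("wrist"); cv2.imwrite("pics/w4.png",i["color"][:,:,::-1]); 
i=eyes.get_image("scene");c=i["color"][180:320,220:400,::-1]; cv2.imwrite("pics/s4.png",cv2.resize(c,(771,600),interpolation=cv2.INTER_CUBIC))
```

```text
8.325 [ 0.55997726 -0.02441184  0.09622807] [ 0.9047743  -0.09608906 -1.06219352]
```

View pics/w4.png

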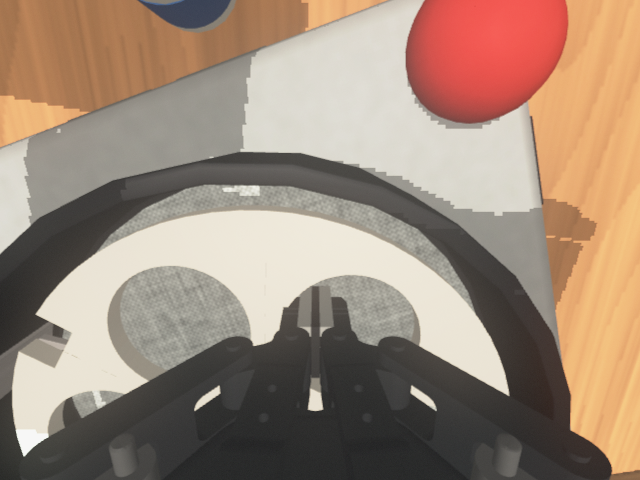

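View pics/s4.png

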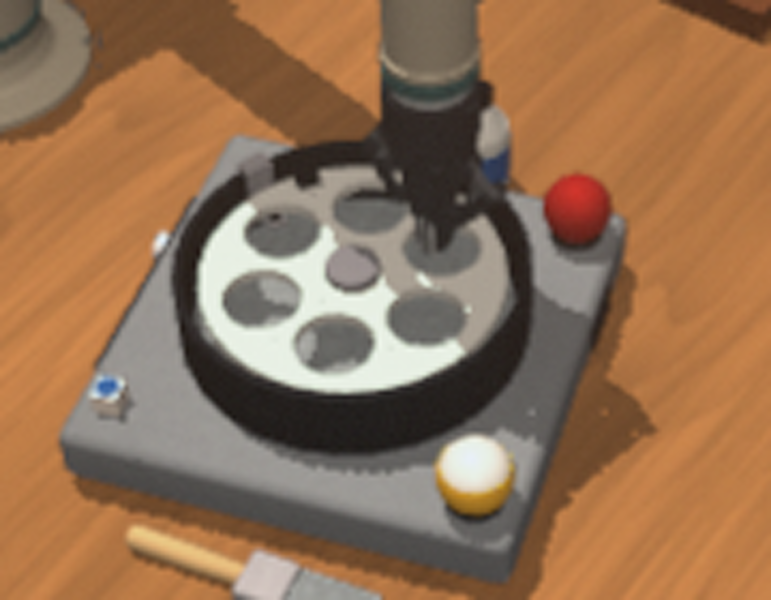

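Run:
```python
from h import *
i=eyes.get_image("wrist"); h=np.array([.535,-.094,.112])
a=lambda v:np.degrees(np.arctan2(v[1],v[0])).round(2)
n=pix2plane(i,[(72,333),(53,367),(36,317)],.112); print(n)
print("inner mid",a(n[:2].mean(0)-h),"side dir",a(n[2]-n[0]), "inner edge normal",a(n[0]-n[1])+90)
# hole ellipses centre
for z in (.112,):
  for uv in ((180,322),): print(a(pix2plane(i,uv,z)[0]-h))
c=i["color"][280:400,0:160,::-1]; cv2.imwrite("pics/w4n.png",cv2.resize(c,(800,600),interpolation=cv2.INTER_CUBIC))
```

```text
[[ 0.45479602 -0.0302069   0.112     ]
 [ 0.44227691 -0.04797476  0.112     ]
 [ 0.44098365 -0.02227921  0.112     ]]
inner mid 147.58 side dir 150.15 inner edge normal 144.82999999999998
114.9
```

View pics/w4n.png

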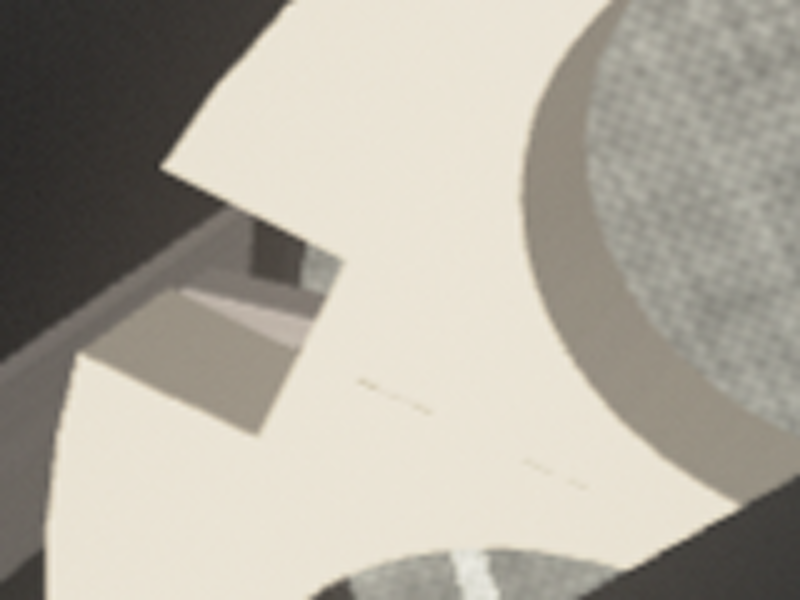

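Call:
carry_out(deltas=[0,-0.11,-0.035,0,0,0,-1,0,-0.1,-0.025,0,0,0,-1,0,-0.1,-0.012,0,0,0,-1,0,0,0,0,0,0,-1,0,0,0,0,0,0,-1])

```text
clock: 9.1
position: [0.5426, -0.0207, 0.0963]
ee_rot: [-0.5, -0.5, -0.5, 0.5]
contact_force: [-0.1, 0.4, -0.3]
width: 0.0
```

Run:
```python
from h import *
s=readout.get_state(); print(s["clock"],s["position"],s["contact_force"])
i=eyes.get_image("wrist"); cv2.imwrite("pics/w5.png",i["color"][:,:,::-1]); 
c=i["color"][300:420,0:160,::-1]; cv2.imwrite("pics/w5n.png",cv2.resize(c,(800,600),interpolation=cv2.INTER_CUBIC))
```

```text
9.1 [ 0.54261665 -0.02066449  0.09628118] [-0.11055114  0.39383149 -0.25733593]
```

View pics/w5.png

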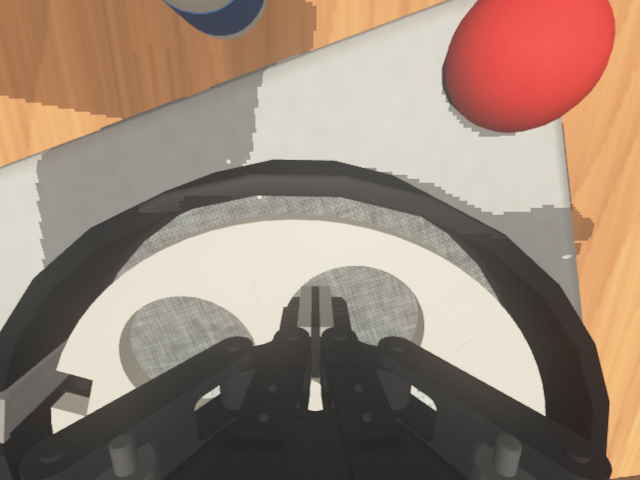

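Call:
carry_out(deltas=[0,0.2,0,0,0,0,-1,-0.4,0,0,0,0,0,-1,-0.8,0,0.4,0,0,0,-1,-0.8,-0.1,0.7,0,0,0,-1,-0.8,-0.1,0.7,0,0,0,-1,-0.6,-0.1,0.7,0,0,0,-1,0,0,0,0,0,0,-1,0,0,0,0,0,0,-1])

```text
clock: 10.15
position: [0.5371, -0.1683, 0.2972]
ee_rot: [0.499, 0.5, 0.5, -0.5]
contact_force: [0.4, -0.3, -0.8]
width: -0.0
```

Run:
```python
from h import *
s=readout.get_state(); print(s["clock"],s["position"],s["contact_force"])
i=eyes.get_image("wrist"); cv2.imwrite("pics/w6.png",i["color"][:,:,::-1]); 
c=i["color"][50:150,110:250,::-1]; cv2.imwrite("pics/w6n.png",cv2.resize(c,(770,550),interpolation=cv2.INTER_CUBIC))
```

```text
10.15 [ 0.53713861 -0.16829155  0.29715853] [ 0.35983144 -0.2657959  -0.82483103]
```

View pics/w6.png

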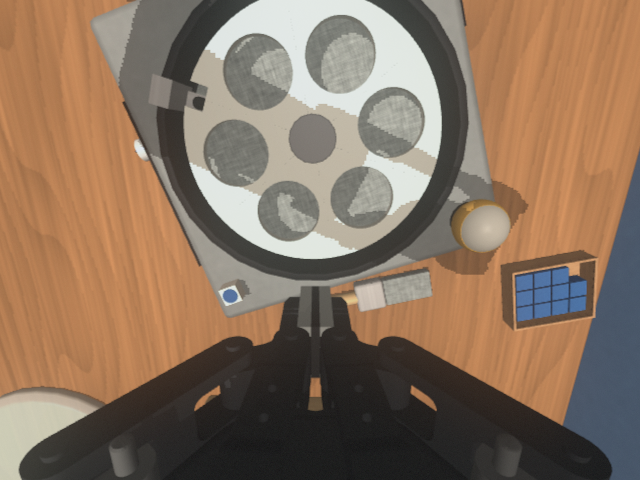

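View pics/w6n.png

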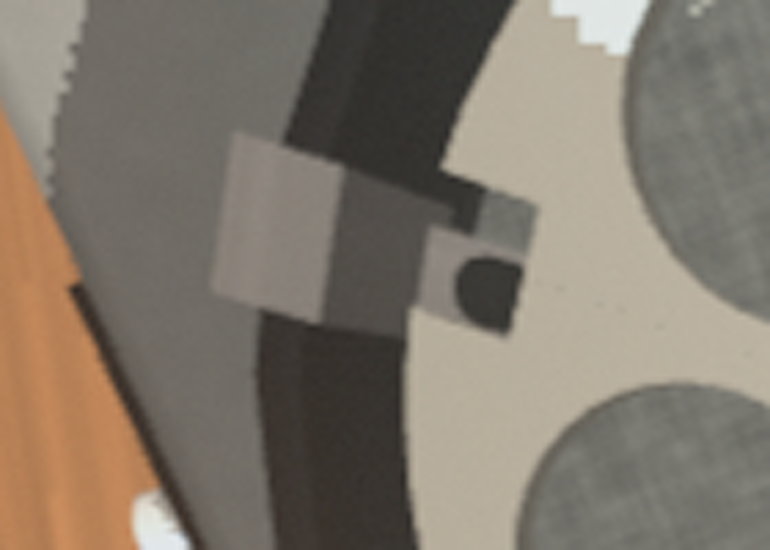

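Run:
```python
from h import *
i=eyes.get_image("wrist"); h=np.array([.535,-.094,.112])
f=lambda L,x,y:(np.array(L)+.5)/5.5-.5+[x,y]
a=lambda v:np.degrees(np.arctan2(v[1],v[0])).round(2)
n=pix2plane(i,f([(540,207),(512,338),(443,168),(408,306)],110,50),.112)
b=pix2plane(i,f([(345,166),(320,324),(235,130),(212,292)],110,50),.128)
hub=pix2plane(i,(312.5,138.5),.122)[0];print(hub)
print("notch",a(n.mean(0)-h),a(n[:2].mean(0)-h),a(n.mean(0)-hub),"br",a(b.mean(0)-h),a(b.mean(0)-hub))
# pin edges lower (in image v) : upper edge 257 lower 334 near u~490
for z in (.102,.100): 
  p=pix2plane(i,f([(487,257),(487,333),(489,294)],110,50),z); print(z,p.round(4).tolist(),a(p[2]-h),a(p[2]-hub),np.hypot(*(p[2]-h)[:2]))
```

```text
[ 0.53405467 -0.09360734  0.122     ]
notch 160.79 160.74 160.82 br 163.37 163.42
0.102 [[0.4272, -0.0562, 0.102], [0.426, -0.0682, 0.102], [0.4269, -0.062, 0.102]] 163.5 163.56 0.11269719911443483
0.1 [[0.4266, -0.056, 0.1], [0.4253, -0.0681, 0.1], [0.4263, -0.0618, 0.1]] 163.52 163.57 0.11337054671623088
```

Call:
carry_out(deltas=[0,0.09,-0.6,0,0,0,-1,0.3,0.09,-0.6,0,0,0,-1,0.6,0.09,-0.6,0,0,0,-1,0.6,0.1,-0.6,0,0,0,-1,0.8,0,0,0,0,0,-1,0.6,0,0,0,0,0,-1,0.3,0,0,0,0,0,-1,0.15,0,0,0,0,0,-1,0,0,0,0,0,0,-1])

```text
clock: 11.38
position: [0.5588, -0.024, 0.0962]
ee_rot: [0.5, 0.5, 0.501, -0.5]
contact_force: [-0.4, -0.1, 1.1]
width: -0.0003
```

Call:
carry_out(deltas=[0,-0.14,-0.04,0,0,0,-1,0,-0.1,-0.02,0,0,0,-1,0,-0.09,-0.005,0,0,0,-1,0,0,0,0,0,0,-1,0,0,0,0,0,0,-1])

```text
clock: 12.0
position: [0.5396, -0.0209, 0.0972]
ee_rot: [0.5, 0.5, 0.5, -0.5]
contact_force: [0.8, -0.6, 0.8]
width: -0.0
```

Call:
carry_out(deltas=[0,0.2,0,0,0,0,-1,-0.4,0,0,0,0,0,-1,-0.8,0,0.4,0,0,0,-1,-0.8,-0.1,0.7,0,0,0,-1,-0.8,-0.1,0.7,0,0,0,-1,-0.6,0,0.7,0,0,0,-1,0,0,0,0,0,0,-1,0,0,0,0,0,0,-1])

```text
clock: 13.0
position: [0.5398, -0.1684, 0.2978]
ee_rot: [0.499, 0.5, 0.5, -0.5]
contact_force: [-0.1, -0.2, 0.4]
width: -0.0004
```

Run:
```python
from h import *
s=readout.get_state(); print(s["clock"],s["position"],s["contact_force"])
i=eyes.get_image("wrist"); cv2.imwrite("pics/w7.png",i["color"][:,:,::-1]); 
c=i["color"][50:150,110:250,::-1]; cv2.imwrite("pics/w7n.png",cv2.resize(c,(770,550),interpolation=cv2.INTER_CUBIC))
```

```text
13.0 [ 0.53977515 -0.16838212  0.29775654] [-0.14481594 -0.2402175   0.37107351]
```

View pics/w7n.png

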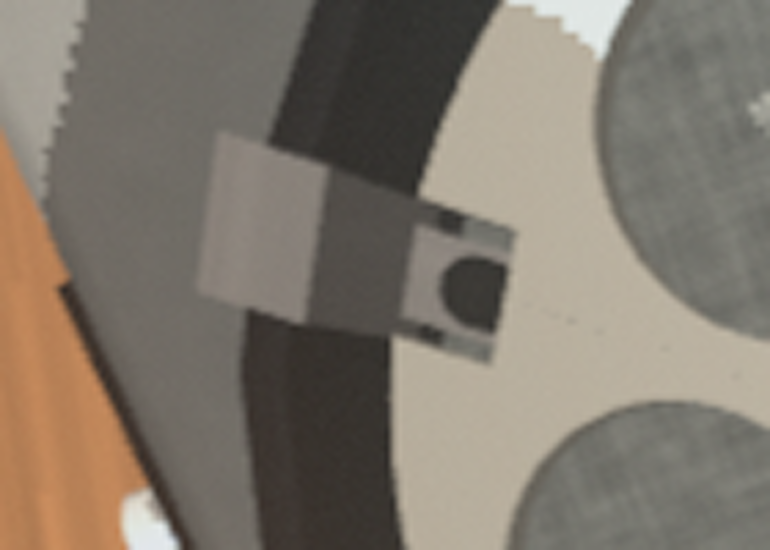

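Call:
carry_out(deltas=[0.3,-0.04,-0.62,0,0,0,-1,0.5,-0.04,-0.62,0,0,0,-1,0.7,0,0,0,0,0,-1,0.7,0,0,0,0,0,-1,0.4,0,0,0,0,0,-1,0.15,0,0,0,0,0,-1,0,0,0,0,0,0,-1])

```text
clock: 13.92
position: [0.5346, -0.0935, 0.1329]
ee_rot: [0.5, 0.5, 0.501, -0.5]
contact_force: [-0.4, -0.4, 0.6]
width: 0.0002
```

Call:
carry_out(deltas=[0.06,0,0,0,0,0,-1,0.06,0,0,0,0,0,-1,0.06,0,0,0,0,0,-1,0.06,0,0,0,0,0,-1,0,0,0,0,0,0,-1])

```text
clock: 14.55
position: [0.5349, -0.0944, 0.1191]
ee_rot: [-0.5, -0.5, -0.5, 0.5]
contact_force: [0.4, -0.4, -0.3]
width: -0.0
```

Call:
carry_out(deltas=[0.04,0,0,0,0,0,-1,0.04,0,0,0,0,0,-1,0.03,0,0,0,0,0,-1,0,0,0,0,0,0,-1])

```text
clock: 15.05
position: [0.5349, -0.0944, 0.1123]
ee_rot: [-0.5, -0.5, -0.5, 0.5]
contact_force: [-0.4, -0.7, 1.1]
width: -0.0001
```

Call:
carry_out(deltas=[0.03,0,0,0,0,0,-1,0.03,0,0,0,0,0,-1,0,0,0,0,0,0,-1])

```text
clock: 15.42
position: [0.535, -0.0944, 0.1099]
ee_rot: [0.5, 0.5, 0.5, -0.5]
contact_force: [-1.6, 0.7, 8.9]
width: -0.0003
```

Force rises at 0.110, the expected home height; press a little further.

Call:
carry_out(deltas=[0.03,0,0,0,0,0,-1,0.02,0,0,0,0,0,-1,0,0,0,0,0,0,-1])

```text
clock: 15.8
position: [0.5352, -0.0944, 0.1097]
ee_rot: [0.501, 0.5, 0.499, -0.5]
contact_force: [-5.7, 1.4, 23.8]
width: -0.0002
```

Call:
carry_out(deltas=[-0.1,0,0,0,0,0,-1,-0.5,0,0,0,0,0,-1,-0.8,0,0.1,0,0,0,-1,-0.8,0,0.5,0,0,0,-1,-0.9,0.08,0.65,0,0,0,-1,0,0,0,0,0,0,-1,0,0,0,0,0,0,-1])

```text
clock: 16.68
position: [0.5388, -0.1663, 0.2872]
ee_rot: [0.499, 0.5, 0.501, -0.5]
contact_force: [-0.2, -0.6, -1.3]
width: -0.0
```

Run:
```python
from h import *
s=readout.get_state(); print(s["clock"],s["position"],s["contact_force"])
i=eyes.get_image("wrist"); cv2.imwrite("pics/w8.png",i["color"][:,:,::-1]); 
c=i["color"][50:150,110:250,::-1]; cv2.imwrite("pics/w8n.png",cv2.resize(c,(770,550),interpolation=cv2.INTER_CUBIC))
# depth of plate, hub, drum rim
z=i["z_map"];K=i["mtx"];v,u=np.mgrid[:480,:640]
P=np.stack([(u-K[0,2])/K[0,0]*z,(v-K[1,2])/K[1,1]*z,z],-1)
W=rot(i["orientation"]).apply(P.reshape(-1,3))+i["origin"]
r=np.hypot(W[:,0]-.535,W[:,1]+.094)
for lo,hi in ((0,.015),(.024,.038),(.107,.113),(.134,.138)): 
  m=(r>lo)&(r<hi)&(z.ravel()>0)&(W[:,2]>.08)&(W[:,2]<.14); print(lo,hi,np.median(W[m,2]),m.sum())
```

```text
16.675 [ 0.53881953 -0.16632504  0.28724595] [-0.24248479 -0.61714063 -1.26237306]
0 0.015 0.11083132297277448 878
0.024 0.038 0.10080211456037014 3177
0.107 0.113 0.10077752946186283 5000
0.134 0.138 0.12581644525706825 3263
```

View pics/w8.png

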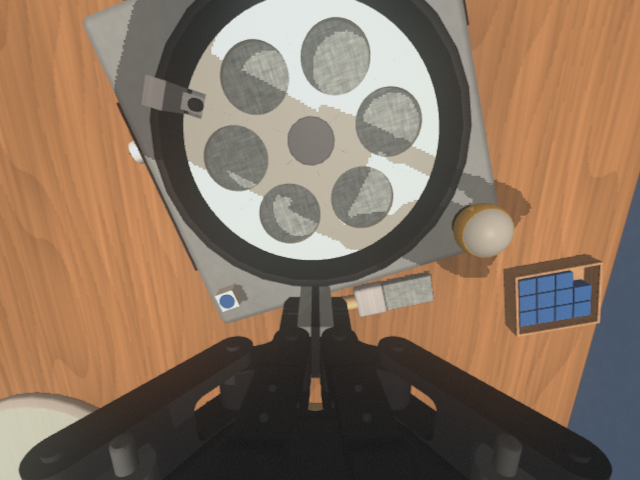

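View pics/w8n.png

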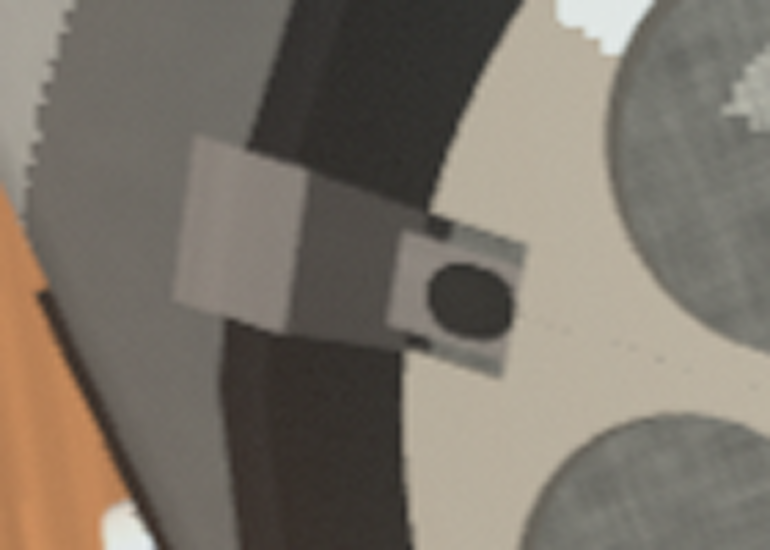

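```bash
python3 -c "
from rig import job; print(job.sign_off())"
```

```text
the job is handed in; nothing more can be done
None
```

I turned the plate about 149° anticlockwise with the shut fingertips in one ball hole. A wrist picture then showed it about 2.7° short, so I nudged it the rest of the way. I pressed the hub until it stopped at 0.110 m with about 24 N, then lifted the hand clear and handed the job in at about 16.7 s.

- **Plate home:** the depth picture put the plate's face 25.0 mm below the drum rim. It started 13 mm below, so it has gone down the full 12 mm.
- **Notch over pin:** the last wrist picture shows the pin standing within the notch, close to its middle. I judged this by eye and took no figure after pressing. The pin and bracket bearings agreed before pressing (163.5° and 163.4°).
- **Other things:** the white ball, chalk and brush looked unmoved in the last picture. The red ball, bottle, tray balls and rack were not in that view, but the path stayed clear of them and I saw no unexpected forces.
- **Disagreement:** at first the scene and top cameras differed by about 4 mm on the hub's position (up to 7 mm with hand-picked points). I settled it with the wrist camera.

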